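# Pull a rack module and show its connector to the inspection camera

## Robot

A 6-joint arm with a two-finger parallel gripper is mounted at the origin on the work surface. World frame = base frame: x ahead of the robot, y to its left, z up, the work surface at z = 0. Lengths are in mm, angles in degrees, forces in N, time in s.
With the tool pointing down it reaches from about 375 to 925 mm from the base axis. Payload 5.7 kg.
Tool frame: the origin (TCP) lies between the finger pads; the fingertips stand ahead of it and the grasp point (between the pads) lies 5 mm behind it (robot.tip_extent is the x of the fingertips in the tool frame, in mm); x points along the fingers, y is the direction in which the jaws open and shut, and the axes are right-handed (so a half turn about x gives the same grasp; the last joint's range is limited). The gripper opens to 88 mm and grips with 3 to 60 N. Pads are 20 mm wide; open, the fingers measure 115 mm over their backs; the gripper's body (75 mm by 178 mm) begins 61 mm behind the grasp point.
Start: joints at [70.697, 20.558, 86.54, -0, 72.909, -6.595], TCP at [131.987, 585.272, 236.623] pointing down, gripper open.
Joint ranges: [-170.27, 170.27], [-57.76, 135], [12.27, 136.19], [-55.21, 235.2], [11.17, 155.16], [-170.74, 170.74]. Speed limits (degrees/s): [136.94, 136.94, 180, 180, 180, 180].

## Interface

Orientations are given as a 3x3 rotation matrix whose columns are the frame's x, y, z axes.
In Python, from cell import status, optics, job, robot gives the robot as it stands.
- The arm moves only by the tool drive_tool, never from a script. Its arguments are lists of equal length, an entry for each row: "grip": the closure in counts, from 0 (fully open) to 255 (shut); "dp": the shift along the tool's x, y, z in cm, a list of three; "angular": the turn, a rotation vector about the tool's x, y, z in rad, a list of three. In form: {"grip": [grip, ...], "dp": [[dx, dy, dz], ...], "angular": [[wx, wy, wz], ...]}. A call has 1 to 12 rows; each row is the pose to reach, as a shift and turn from the pose commanded when the call began, along the tool's axes at that moment; what a row does not reach only later rows make up. A row lasts 1/12 s, in which the tool goes at most 41.7 mm and 7.16 degrees, less where a joint would pass 70% of its speed; a pose out of reach is approached as far as the arm can. A call with a gripper value outside its range is refused whole. The fingers move at their own pace and stop on an object; "newtons" is the grip in N (left out, the last holds). Time passes only in rows, so rows that repeat a pose let the fingers close. It gives the time, the measured TCP pose, the force and the opening at its end, in the units of the state.
- status.read_state(): the state, without advancing time (a new reading comes with each control period).
- optics.snapshot(name): name is "side" or "top" or "wrist"; returns the picture (400x640x3 uint8, red, green, blue); there is no depth.
- optics.get_calibration(name): a dict with "mtx" (3x3 intrinsics, pixels), "eye" and "rotation" of the camera in the world. Camera axes: x right, y down, z forward; pixel columns grow to the right and rows downward; lengths in mm; the calibration is good to about 2 mm. A picture is of the moment at which its call begins: read the wrist's pose just before it. get_calibration takes no time and is no camera call; for the wrist camera it gives the pose at the moment of the call.
- job.close_job(): hands the job in, once; it reports no verdict.
The state is a dict: "time": time; "qpos": joint angles; "qvel": joint speeds; "joint_efforts": joint torques, N m; "ee_pos": TCP position; "orientation": TCP orientation; "force": force on the tool from outside, world axes, zero at the start; "torque": the same for the moment, N m; "finger_gap": finger opening in mm.
Only numpy, scipy, OpenCV 4.12 (cv2) and the standard library are available. Lean on these libraries where they do the work, as an engineer would, in place of code of your own. Each camera call takes 0.05 s, during which the arm holds its last target. There are 200 camera calls.

## Task

The orange-banded module in the PLC rack has to have its connector inspected: take the yellow screwdriver from its stand, turn the module's captive screw a quarter turn anticlockwise until it stops, and put the driver back in the stand. Then pull the module straight up out of the rack and hold it in front of the upward-looking inspection camera, 110 mm from the lens, with the connector on its underside centred, square to the lens and lying along the camera's long side. Finish while holding it there, at rest and touched by nothing but the gripper; leave the other modules, the camera and the loose things on the bench as they are.

Things in the scene. Friction and masses are not known exactly. Their poses are not given: they have to be found in the camera images.
- rack: PLC rack lying flat, fixed; grey plate's top at z = 30 mm. Origin at table height; x points to the edge with the modules' screws, y along the row, z up; it spans x -70 to 94, y -118 to 158 mm. A white CPU unit (108 mm high over the table) fills y 98 to 153 mm. Modules sit at x = 0, y = 45, -21, -87 mm in any order (38 mm free between), long side along rack x.
- module_orange: module to pull: grey housing 98 (x) x 28 (y) x 75 mm (z), orange band on top and ends, 0.16 to 0.26 kg. Origin: centre of its underside, on the rack plate; z up. At +x a foot 29 mm long, 8 high, carries the captive screw. The connector below, 60 (x) x 14 x 8 mm, sits in a well with 1.5 mm play: pull straight up 25 mm or more. Grasp across the 28 mm width, near the top.
- pins (a point): centre of the lower face of module_orange's connector, 8 mm under the module's origin; axes as the module's (z points from the connector to the module's top).
- orange_screw (a joint): angle of module_orange's captive quarter-turn screw: 0 to 0.3 rad (locked) at the start, 1.571 at its stop (released); grows anticlockwise seen from above. A cross bar on its foot, under the rack plate, holds the module down until the screw is nearly at its stop. Turning takes about 0.05 N m; it stays where it is left.
- orange_slot (a point): middle of the slot's floor in that screw's brass head (diameter 21 mm), 65 mm along +x from the module's origin and 11 mm above it. z up; the slot runs along this point's y axis: across the module when locked, along it when released. Slot 3.6 mm wide, 4.5 mm deep, open at both ends, its mouth flared to 7.6 mm.
- module_blue: sister module with a blue band, same shape and size as module_orange, seated in another slot of the rack; leave it alone. Same origin and axes.
- module_green: sister module with a green band, same shape and size as module_orange, seated in another slot of the rack; leave it alone. Same origin and axes.
- blue_screw (a joint): the same screw of module_blue, locked; leave it alone.
- green_screw (a joint): the same screw of module_green, locked; leave it alone.
- stand: red screwdriver stand, fixed: dark foot 75 x 170 mm, red shelf 50 x 160 mm with its top at z = 112 mm. Origin at table height under its centre, z up; three 18 mm holes through the shelf at x = 0, y = -50, 0 and 50 mm. The two drivers stand in the outer holes in either order; the middle one is empty.
- driver: yellow flat-blade screwdriver, 0.11 kg, upright in the stand. Origin: middle of the handle's lower end, which rests on the shelf; z up. Handle 85 mm high, 28 (x) x 24 mm (y): grasp it across the 24 mm flats (along y). Round shank below, 8 mm in diameter; the blade, 12 mm wide along x, 2 mm thick along y, ends 92 mm below the origin.
- driver_tip (a point): end of the yellow driver's blade, 92 mm under its origin, axes as the driver's.
- small_driver: blue-handled screwdriver of the same outer size with a narrower blade, in the stand; not needed. Same origin.
- camera: inspection camera on a round heavy foot (diameter 90 mm), fixed. Origin at table height under it. A yoke holds the black camera head, 66 x 36 mm seen from its lens side, on a stiff tilt axis 72 mm above the table.
- lens (a point): middle of the camera's front glass, about 0.1 m above the table, 30 mm from the tilt axis. z is the viewing direction, upwards and leaning 20 to 40 degrees towards the robot; y is the camera's long side (level).
- mouse: blue and white mouse 96 x 58 x 30 mm, loose; origin under its centre.
- meter: yellow multimeter lying flat, 150 x 75 x 34 mm, loose; origin under its centre.
- tape: black roll of tape lying flat, diameter 76 mm, 19 mm high, loose; origin under its centre.

How it is judged (in metres and radians):
On the way, in this order (a step that is already met when the one before it is completed fails the run):
1. the orange module's screw is turned a quarter turn to release with the yellow driver's blade in its slot (value of joint orange_screw above 1.4 rad and distance between driver_tip and orange_slot below 0.008 m), for 0.1 s.
2. the yellow driver stands in the stand again, let go (z of driver in the frame of stand between 0.106 and 0.118 m and x of driver in the frame of stand between -0.012 and 0.012 m and angle between driver's own z axis and vertical below 0.12 rad and contact force between the fingers and driver below 0.2 N), for 0.2 s.
3. the orange module is pulled clear of the rack, held by the fingers (z of module_orange in the frame of rack above 0.055 m and contact force between the fingers and module_orange above 2 N), for 0.1 s.
At the end, for the whole second after the job is handed in: Fingers alone hold the orange module, at rest in the air: connector middle 88 to 132 mm from the lens and within 20 mm of its axis each way, square to it within 0.17 rad, long side along the camera's within 0.21 rad. Yellow driver upright in a stand hole, handle on the shelf, let go (all of step 2 and z of pins in the frame of lens between 0.088 and 0.132 m and x of pins in the frame of lens between -0.02 and 0.02 m and y of pins in the frame of lens between -0.02 and 0.02 m and angle between the z axis of module_orange and the z axis of lens, either way round below 0.17 rad and angle between module_orange's own z axis and vertical below 1.3 rad and angle between the x axis of module_orange and the y axis of lens, either way round below 0.21 rad and contact force between the fingers and module_orange above 2 N and height (world z) of pins above 0.12 m and contact force between module_orange and rack below 0.2 N and contact force between module_orange and camera below 0.2 N and contact force between module_orange and stand below 0.2 N and linear speed of module_orange below 0.02 m/s and angular speed of module_orange below 0.15 rad/s); the arm keeps its last pose, push and grip.
It fails at once if the orange module's screw is turned with the fingers (contact force between the fingers and orange_screw above 1 N).
It fails at once if another module is moved more than 8 mm or its screw turned (distance of any of module_blue, module_green from where it was at the start of the episode above 0.008 m or value of joint any of blue_screw, green_screw above 0.6 rad).
It fails at once if the camera is pushed or hit (contact force between camera and anything else above 2 N).
It fails at once if the small driver, mouse, meter or tape is moved more than 30 mm (distance of any of small_driver, mouse, meter, tape from where it was at the start of the episode above 0.03 m).
It also fails if it takes over 67 s, if anything falls off the work surface, if the arm or the gripper's body presses on something with over 40 N, if the wrist force passes 120 N, or if a joint passes its speed limit or range.

## Working session

There is one attempt and no reset: what is moved stays moved. The work goes in short steps, Python scripts to look and compute and a tool call to move; the robot and the scene stay as the last step left them, time stands still between calls to the robot, and variables do not carry over. Pictures are saved under pics/ and viewed, about 8 in all and at most 12, crops included, and the job is handed in when it is done.

Besides the shell and the picture viewer there is one more tool, called after ">>>" as name(argument=value, ...) on one line, values as JSON. drive_tool: Moves the arm, as the interface text tells. Its arguments: {"type":"object","properties":{"grip":{"type":"array"},"dp":{"type":"array"},"angular":{"type":"array"},"newtons":{"type":"number"}},"required":["grip","dp","angular"]}

```bash
mkdir -p pics; ls; cat > h.py <<'E'
import numpy as np, cv2
from cell import status, optics, job, robot
def snap(n,f):
    c=optics.get_calibration(n); im=np.array(optics.snapshot(n)); cv2.imwrite('pics/'+f,im[...,::-1]); return im,c
def ray(c,u,v):
    d=np.array(c['rotation'])@np.linalg.solve(np.array(c['mtx']),[u,v,1.]); return np.array(c['eye'],float),d/np.linalg.norm(d)
def onz(c,u,v,z):
    e,d=ray(c,u,v); return e+d*(z-e[2])/d[2]
def proj(c,P):
    p=np.array(c['mtx'])@(np.array(c['rotation']).T@(np.array(P,float)-np.array(c['eye']))); return p[:2]/p[2]
def tri(r1,r2):
    (a,d),(b,e)=r1,r2
    s=np.linalg.lstsq(np.c_[d,-e],b-a,rcond=None)[0]; p,q=a+s[0]*d,b+s[1]*e
    return (p+q)/2,np.linalg.norm(p-q)
E
python3 - <<'E'
from h import *
for n in('top','side'):
    im,c=snap(n,n+'0.png'); print(n,c)
print(status.read_state(), robot.tip_extent)
E
```

```text
pics
top {'mtx': array([[480.5424631 ,   0.        , 321.55826752],
       [  0.        , 480.5424631 , 200.63768919],
       [  0.        ,   0.        ,   1.        ]]), 'eye': array([ 325.35708266,   -2.91763595, 1620.47815589]), 'rotation': array([[ 0.00991848, -0.98410634,  0.17730295],
       [-0.99991423, -0.00824427,  0.0101769 ],
       [-0.00855342, -0.17738868, -0.9841037 ]])}
side {'mtx': array([[421.94412307,   0.        , 319.24949749],
       [  0.        , 421.94412307, 202.68589705],
       [  0.        ,   0.        ,   1.        ]]), 'eye': array([ 368.63115433, -733.48703233, 1004.24074898]), 'rotation': array([[ 0.96887885, -0.18029407,  0.16961082],
       [-0.24725693, -0.7373886 ,  0.62858735],
       [ 0.01173851, -0.65096244, -0.75901918]])}
{'time': 0.1, 'qpos': array([ 7.06965638e+01,  2.05954382e+01,  8.65905473e+01, -2.40126441e-03,
        7.29087220e+01, -6.59403253e+00]), 'qvel': array([-0.08094094, -0.15388696, -0.19737176, -0.12365838,  0.06288572,
       -0.01906169]), 'joint_efforts': array([ 4.72595220e-04, -5.16355026e+01, -2.71406168e+01,  6.78144232e-02,
        2.76664359e-02, -5.82408848e-05]), 'ee_pos': array([131.82438173, 584.74170741, 235.8915654 ]), 'orientation': array([[-5.08612341e-04,  2.19993845e-01,  9.75501127e-01],
       [-1.57327130e-03,  9.75499870e-01, -2.19994382e-01],
       [-9.99998633e-01, -1.64661979e-03, -1.50041269e-04]]), 'force': array([-0.05815174,  0.57179599, -0.18340312]), 'torque': array([ 0.01189406, -0.05610312,  0.02857791]), 'finger_gap': 87.71950050606705} 14.0
```

View pics/top0.png

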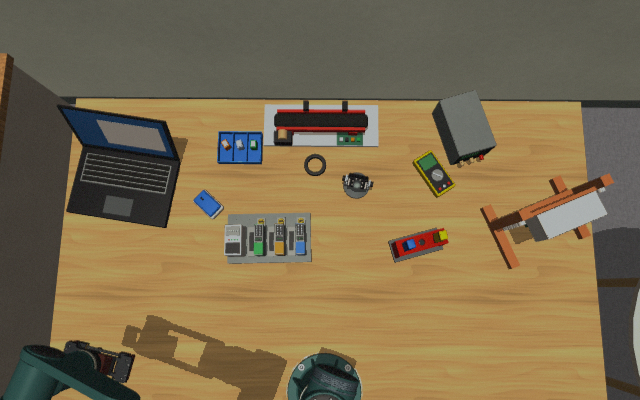

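View pics/side0.png

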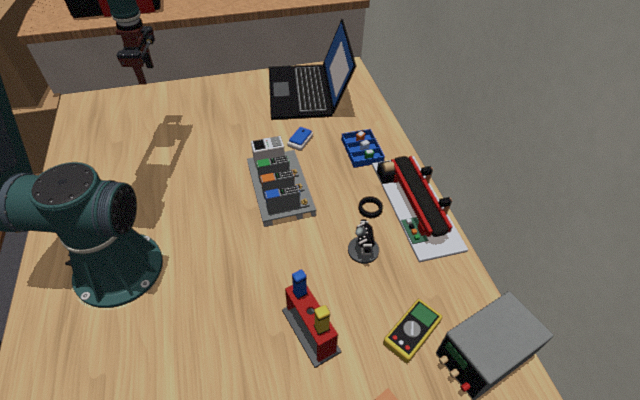

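Top view: the rack is around (270,238) with the CPU at the left, orange module at (280,238), stand at (418,243) with the yellow driver at (440,236), and inspection camera at (356,184). Side view: the yellow handle is at (321,318) and the orange band at (280,178).

```bash
cat >> h.py <<'E'
def blobs(im,lo,hi,box=None,amin=8):
    hsv=cv2.cvtColor(im,cv2.COLOR_RGB2HSV); m=cv2.inRange(hsv,np.array(lo),np.array(hi))
    if box: k=np.zeros_like(m); k[box[1]:box[3],box[0]:box[2]]=1; m=m*k
    n,_,st,ce=cv2.connectedComponentsWithStats(m); return m,[(ce[i].round(1),st[i].tolist()) for i in range(1,n) if st[i][4]>=amin]
E
python3 - <<'E'
from h import *
T=cv2.imread('pics/top0.png')[...,::-1].copy(); S=cv2.imread('pics/side0.png')[...,::-1].copy()
ct=optics.get_calibration('top'); cs=optics.get_calibration('side')
for nm,lo,hi,bt,bs in [('yel',(22,150,120),(32,255,255),(380,220,460,270),(300,290,345,345)),('blu',(100,150,80),(120,255,255),(380,220,460,270),(285,260,315,300)),('orange',(8,150,100),(21,255,255),(270,212,290,262),(255,165,305,190)),('red',(0,150,80),(6,255,255),(380,220,460,270),(280,270,345,360)),('blueband',(100,120,80),(120,255,255),(290,212,312,262),(255,180,310,210)),('green',(45,100,60),(85,255,255),(250,212,272,262),(250,150,300,172))]:
    print(nm); 
    for q,(im,c,b) in enumerate(((T,ct,bt),(S,cs,bs))):
        m,bl=blobs(im,lo,hi,b)
        for ce,st in bl:
            z=dict(yel=197,blu=197,red=112).get(nm,105)
            print(' TS'[q+1],ce,st,onz(c,*ce,z).round(0))
# rack plate outline in top
hsv=cv2.cvtColor(T,cv2.COLOR_RGB2HSV); m=cv2.inRange(hsv,np.array((0,0,60)),np.array((180,60,255)));k=np.zeros_like(m);k[205:270,215:320]=1
cn=max(cv2.findContours(m*k,0,2)[0],key=cv2.contourArea); r=cv2.minAreaRect(cn);print(r)
for p in cv2.boxPoints(r): print(onz(ct,*p,30).round(0))
m=cv2.inRange(hsv,np.array((0,0,0)),np.array((180,90,90)));k[:]=0;k[220:270,380:460]=1
cn=max(cv2.findContours(m*k,0,2)[0],key=cv2.contourArea); r=cv2.minAreaRect(cn);print(r)
big=np.vstack([cv2.resize(T[140:270,210:470],None,fx=3,fy=3,interpolation=2)]);cv2.imwrite('pics/crop1.png',big[...,::-1])
print(onz(ct,356,190,5),onz(cs,364,252,5))
w=optics.get_calibration('wrist');s=status.read_state();R=np.array(s['orientation']);print(R.T@(np.array(w['eye'])-s['ee_pos']),R.T@w['rotation'],w['mtx'])
E
```

```text
yel
T [443.  234.6] [439, 230, 9, 10, 69] [ 482. -349.  197.]
S [322.6 306.8] [319, 306, 7, 3, 12] [ 485. -343.  197.]
S [321.4 314.1] [315, 309, 14, 10, 38] [ 479. -358.  197.]
blu
T [410.8 243.9] [407, 240, 9, 9, 63] [ 454. -253.  197.]
S [298.8 275.7] [293, 270, 13, 12, 101] [ 453. -259.  197.]
orange
T [279.  247.2] [275, 242, 9, 11, 96] [448. 145. 105.]
S [267.5 177.1] [261, 173, 13, 9, 87] [446. 144. 105.]
red
T [419.7 242.7] [395, 228, 53, 29, 518] [ 466. -296.  112.]
S [309.9 314.9] [285, 286, 52, 59, 826] [ 465. -314.  112.]
blueband
T [300. 247.] [296, 242, 9, 11, 99] [449.  79. 105.]
S [272.  193.1] [265, 188, 15, 11, 108] [447.  78. 105.]
green
T [258. 248.] [254, 243, 9, 11, 99] [445. 212. 105.]
S [263.2 162.4] [258, 159, 12, 8, 76] [443. 209. 105.]
((266.95111083984375, 237.80108642578125), (49.18785858154297, 86.60084533691406), 88.72696685791016)
[563. 343.  30.]
[572.  53.  30.]
[408.  47.  30.]
[399. 332.  30.]
((426.3184509277344, 251.5828094482422), (3.555295705795288, 31.32046127319336), 73.61045837402344)
[ 654.44963133 -103.8976925     5.        ] [ 669.76961342 -114.92507009    5.        ]
[-149.18886348   -0.62288797  -72.06815349] [[ 7.94117546e-04 -2.64021482e-01  9.64516473e-01]
 [ 9.99999680e-01  2.99833686e-04 -7.41257178e-04]
 [-9.34867101e-05  9.64516753e-01  2.64021636e-01]] [[286.51971141   0.         320.00720433]
 [  0.         286.51971141 197.99852034]
 [  0.           0.           1.        ]]
```

View pics/crop1.png

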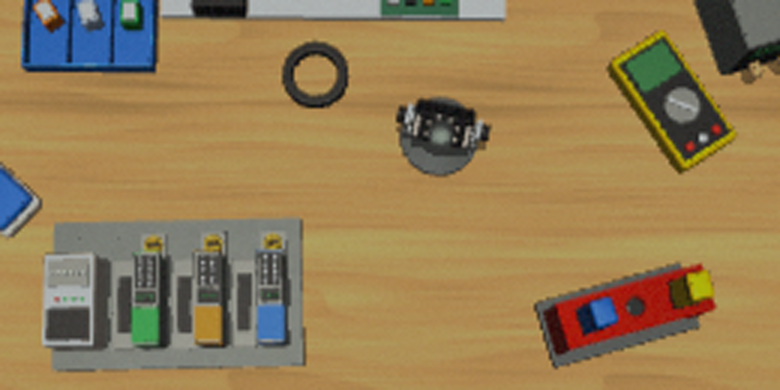

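Crop: the slot heads appear on the far (+x) side of each module, orange at about (212,243) in the crop. The small blue driver is in the left hole and the yellow in the right, and the camera head's long side lies roughly along world y. Next I'll take a close wrist look at the orange screw.

```bash
cat >> h.py <<'E'
from scipy.spatial.transform import Rotation as Ro
def down(yaw):
    a=np.radians(yaw); z=np.array([np.cos(a),np.sin(a),0]); x=np.array([0,0,-1.]); return np.c_[x,np.cross(z,x),z]
def plan(P,R,P0=None,R0=None):
    s=status.read_state(); p0=np.array(s['ee_pos']) if P0 is None else P0; R0=np.array(s['orientation']) if R0 is None else R0
    print('dp cm',(R0.T@(np.array(P,float)-p0)/10).round(2),'ang',Ro.from_matrix(R0.T@R).as_rotvec().round(4),'t',round(s['time'],2))
E
python3 -c "
from h import *
plan((580,150,240),down(2))"
```

```text
dp cm [ -0.37 -32.55  53.28] ang [-0.2567 -0.0004  0.0016] t 0.1
```

>>> drive_tool(grip=[60,60,60,60,60,60,60,60,60,60,60,60], dp=[[-0.4,-32.5,53.3],[-0.4,-32.5,53.3],[-0.4,-32.5,53.3],[-0.4,-32.5,53.3],[-0.4,-32.5,53.3],[-0.4,-32.5,53.3],[-0.4,-32.5,53.3],[-0.4,-32.5,53.3],[-0.4,-32.5,53.3],[-0.4,-32.5,53.3],[-0.4,-32.5,53.3],[-0.4,-32.5,53.3]], angular=[[-0.257,0,0],[-0.257,0,0],[-0.257,0,0],[-0.257,0,0],[-0.257,0,0],[-0.257,0,0],[-0.257,0,0],[-0.257,0,0],[-0.257,0,0],[-0.257,0,0],[-0.257,0,0],[-0.257,0,0]])

```text
time: 1.1
ee_pos: [489.2, 238.4, 239.6]
orientation: [[-0.001, -0.035, 0.999], [-0.0, 0.999, 0.035], [-1.0, -0.0, -0.001]]
force: [-0.8, 0.5, -0.0]
finger_gap: 67.3
```

```bash
python3 -c "
from h import *
plan((580,150,200),down(2))"
```

```text
dp cm [ 3.96 -9.15  8.76] ang [ 0.0001 -0.0006  0.0002] t 1.1
```

>>> drive_tool(grip=[60,60,60,60,60,60], dp=[[4,-9.1,8.8],[4,-9.1,8.8],[4,-9.1,8.8],[4,-9.1,8.8],[4,-9.1,8.8],[4,-9.1,8.8]], angular=[[0,0,0],[0,0,0],[0,0,0],[0,0,0],[0,0,0],[0,0,0]])

```text
time: 1.6
ee_pos: [578.7, 152.4, 199.2]
orientation: [[-0.002, -0.034, 0.999], [0.0, 0.999, 0.034], [-1.0, 0.0, -0.002]]
force: [-1.3, -0.0, -0.4]
finger_gap: 66.9
```

```bash
python3 - <<'E'
from h import *
im,c=snap('wrist','w1.png'); print(status.read_state()['ee_pos'],c)
import pickle; pickle.dump(c,open('w1.pkl','wb'))
for P in [(540,148,41),(475,146,105)]: print(proj(c,P))
E
```

```text
[578.38136618 153.09561482 199.72513519] {'mtx': array([[286.51971141,   0.        , 320.00720433],
       [  0.        , 286.51971141, 197.99852034],
       [  0.        ,   0.        ,   1.        ]]), 'eye': array([506.90166247, 149.33058301, 348.57992048]), 'rotation': array([[-3.39736853e-02,  9.64564753e-01,  2.61649814e-01],
       [ 9.99422528e-01,  3.29541634e-02,  8.28451542e-03],
       [-6.31499148e-04,  2.61780174e-01, -9.65127319e-01]])}
[317.88758781 152.38400419]
[317.36454864  78.38471022]
```

View pics/w1.png

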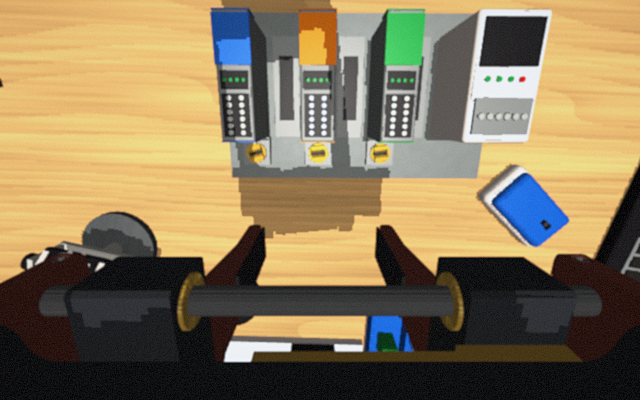

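Wrist view: the three brass heads are at (257,153), (318,153) and (380,153). Orange sits within a pixel of my prediction. I'll enlarge the orange one for the slot angle.

```bash
python3 - <<'E'
from h import *
import pickle
c=pickle.load(open('w1.pkl','rb')); im=cv2.imread('pics/w1.png')[...,::-1].copy()
m,b=blobs(im,(15,90,60),(35,255,255),(240,140,400,168),20); print(b)
for ce,st in b: print(onz(c,*ce,45.5).round(1))
# centre by hull of brass
cn=np.vstack([k for k in cv2.findContours(m[:,300:336].copy(),0,2)[0]]); (x,y),r=cv2.minEnclosingCircle(cn); print('circ',x+300,y,r,onz(c,x+300,y,45.5))
cv2.imwrite('pics/c2.png',cv2.resize(im[138:170,236:404],None,fx=4.7,fy=4.7,interpolation=cv2.INTER_CUBIC)[...,::-1])
for nm,lo,hi,bx in(('o',(8,150,100),(21,255,255),(290,0,345,70)),('b',(100,120,60),(120,255,255),(205,0,262,75)),('g',(45,100,60),(75,255,255),(380,0,432,75))):
    m,b=blobs(im,lo,hi,bx,60); print(nm,b); 
    k=max(cv2.findContours(m,0,2)[0],key=cv2.contourArea); print(cv2.boundingRect(k))
E
```

```text
[(array([317.4, 151.3]), [301, 141, 27, 22, 301]), (array([255.7, 152.3]), [246, 143, 20, 20, 292]), (array([379.9, 152.7]), [370, 143, 20, 20, 284])]
[538.4 147.5  45.5]
[541.7  82.7  45.5]
[537.6 213.2  45.5]
circ 317.5 145.1666717529297 17.01805877685547 [532.05067705 147.37539616  45.5       ]
o [(array([315.8,   7.7]), [298, 6, 39, 5, 78]), (array([317.3,  37.9]), [299, 12, 38, 53, 1899])]
(299, 12, 38, 53)
b [(array([231.6,  37.8]), [211, 12, 41, 53, 1967])]
(211, 12, 41, 53)
g [(array([403.7,  38.3]), [384, 12, 42, 54, 1998])]
(384, 12, 42, 54)
```

View pics/c2.png

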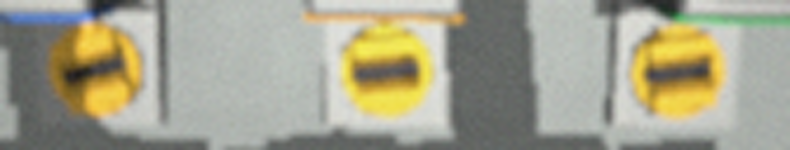

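Crop: the orange head is centred at about (387,69), which is (318.3,152.7) in the full image. Its slot runs nearly level, about 4° up to the right, so the screw is at roughly 3.5°. Next I'll look at the inspection camera on the way to the stand.

```bash
python3 -c "
from h import *
plan((709,-88,250),down(16))"
```

```text
dp cm [ -5.06 -24.55  12.2 ] ang [-0.244  -0.0014 -0.0006] t 1.65
```

>>> drive_tool(grip=[60,60,60,60,60,60,60,60,60,60], dp=[[-5,-24.5,12.2],[-5,-24.5,12.2],[-5,-24.5,12.2],[-5,-24.5,12.2],[-5,-24.5,12.2],[-5,-24.5,12.2],[-5,-24.5,12.2],[-5,-24.5,12.2],[-5,-24.5,12.2],[-5,-24.5,12.2]], angular=[[-0.244,0,0],[-0.244,0,0],[-0.244,0,0],[-0.244,0,0],[-0.244,0,0],[-0.244,0,0],[-0.244,0,0],[-0.244,0,0],[-0.244,0,0],[-0.244,0,0]])

```text
time: 2.48
ee_pos: [709.1, -85.9, 250.0]
orientation: [[-0.001, -0.277, 0.961], [0.001, 0.961, 0.277], [-1.0, 0.001, -0.001]]
force: [-0.6, -0.2, 0.4]
finger_gap: 66.9
```

```bash
python3 - <<'E'
from h import *
import pickle
im,c=snap('wrist','w2.png'); print(status.read_state()['ee_pos'],c['eye'])
pickle.dump(c,open('w2.pkl','wb'))
p=proj(c,(650,-106,96)).astype(int);print(p)
x0,y0=max(p[0]-90,0),max(p[1]-75,0)
cv2.imwrite('pics/c3.png',cv2.resize(im[y0:y0+150,x0:x0+200],None,fx=4,fy=4,interpolation=cv2.INTER_CUBIC)[...,::-1]);print(x0,y0)
plan((540,-340,300),down(16))
E
```

```text
[708.92455321 -85.59261415 249.88574423] [ 639.87893244 -106.50577897  399.25967191]
[317 129]
227 54
dp cm [ -5.01 -19.75 -23.29] ang [ 0.002  -0.0009 -0.0012] t 2.53
```

View pics/c3.png

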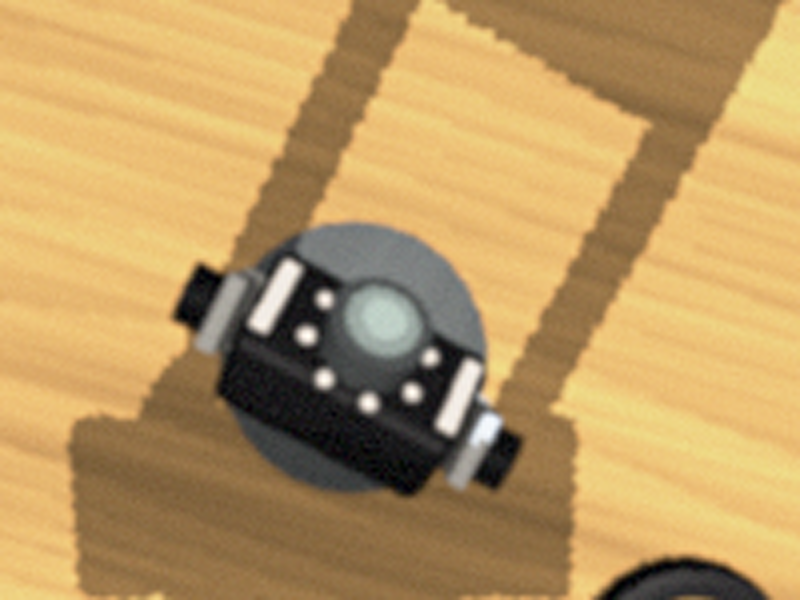

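Crop: the lens glass is at (380,318), the foot circle is centred at about (355,357), and the tilt-axis knobs are at (200,298) and (502,458).

```bash
python3 - <<'E'
from h import *
import pickle
c=pickle.load(open('w2.pkl','rb'))
f=lambda u,v,z: onz(c,227+u/4,54+v/4,z)
print('foot',f(355,357,10)); a,b=f(200,298,72),f(502,458,72); print('axis',a,b,(a+b)/2); d=b-a; print('long yaw',np.degrees(np.arctan2(d[1],d[0])), np.linalg.norm(d))
for z in(94,97,100): print('lens',z,f(380,318,z))
a,b=f(275,297,90),f(458,397,90);d=b-a;print('strips yaw',np.degrees(np.arctan2(d[1],d[0])),np.linalg.norm(d))
a,b=f(220,390,75),f(412,493,75);d=b-a;print('edge yaw',np.degrees(np.arctan2(d[1],d[0])),np.linalg.norm(d))
E
```

```text
foot [ 670.45530602 -103.56611559   10.        ]
axis [ 661.98787794 -149.78915582   72.        ] [681.41282788 -55.54009967  72.        ] [ 671.70035291 -102.66462775   72.        ]
long yaw 78.35427536359646 96.230001895316
lens 94 [ 652.44172283 -100.68449994   94.        ]
lens 97 [ 652.31825952 -100.74170972   97.        ]
lens 100 [ 652.1947962  -100.79891949  100.        ]
strips yaw 77.8304813188516 55.07638818514093
edge yaw 77.60531552085375 61.65165255637182
```

>>> drive_tool(grip=[60,60,60,60,60,60,60,60,60,60], dp=[[-5,-19.8,-23.3],[-5,-19.8,-23.3],[-5,-19.8,-23.3],[-5,-19.8,-23.3],[-5,-19.8,-23.3],[-5,-19.8,-23.3],[-5,-19.8,-23.3],[-5,-19.8,-23.3],[-5,-19.8,-23.3],[-5,-19.8,-23.3]], angular=[[0,0,0],[0,0,0],[0,0,0],[0,0,0],[0,0,0],[0,0,0],[0,0,0],[0,0,0],[0,0,0],[0,0,0]])

```text
time: 3.37
ee_pos: [540.3, -341.4, 300.1]
orientation: [[0.0, -0.275, 0.961], [0.001, 0.961, 0.275], [-1.0, 0.001, 0.0]]
force: [-0.2, 1.5, 0.1]
finger_gap: 67.3
```

```bash
python3 - <<'E'
from h import *
import pickle
im,c=snap('wrist','w3.png'); print(status.read_state()['ee_pos'],c['eye'])
pickle.dump(c,open('w3.pkl','wb'))
p=proj(c,(468,-301,150)).astype(int);print(p)
x0,y0=max(p[0]-125,0),max(p[1]-95,0)
cv2.imwrite('pics/c4.png',cv2.resize(im[y0:y0+180,x0:x0+250],None,fx=3.2,fy=3.2,interpolation=cv2.INTER_CUBIC)[...,::-1]);print(x0,y0)
E
```

```text
[ 540.82896042 -340.62637679  299.80979136] [ 470.86711957 -361.86952622  449.25879773]
[378 133]
253 38
```

View pics/c4.png

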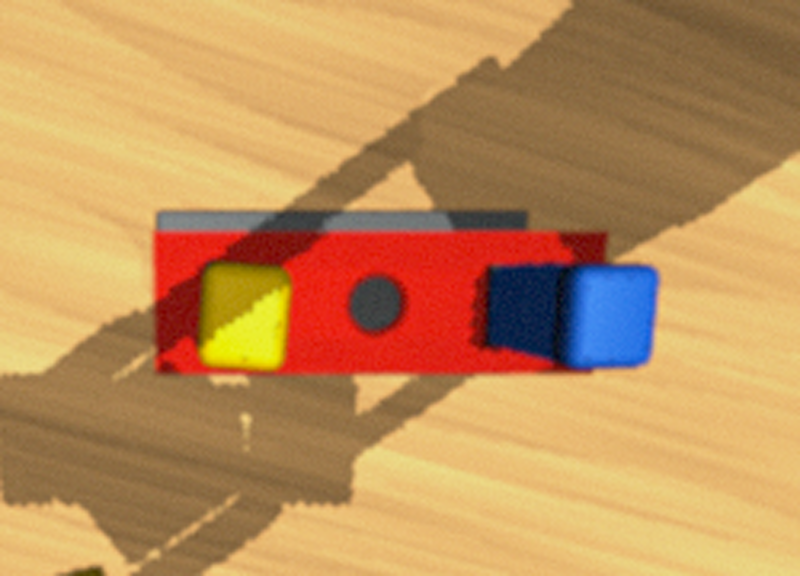

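Crop: the yellow handle top is centred at (246,316), nearly aligned with the stand (which is square to the tool), the empty hole is at (376,303) and the blue handle is at (612,316).

```bash
python3 - <<'E'
from h import *
import pickle
c=pickle.load(open('w3.pkl','rb')); im=cv2.imread('pics/w3.png')[...,::-1].copy()
for n,lo,hi,bx in (('y',(22,120,60),(34,255,255),(308,112,350,160)),('b',(100,120,110),(120,255,255),(425,112,465,160))):
    m,b=blobs(im,lo,hi,bx,60); k=max(cv2.findContours(m,0,2)[0],key=cv2.contourArea); r=cv2.minAreaRect(k)
    q=np.array([onz(c,*p,197) for p in cv2.boxPoints(r)]); print(n,r,q.mean(0).round(1)); 
    for i in (0,1): d=q[i+1]-q[i]; print('  edge',np.linalg.norm(d).round(1),np.degrees(np.arctan2(d[1],d[0])).round(1))
print('hole',onz(c,253+376/3.2,38+303/3.2,112))
a,b=onz(c,253+157/3.2,38+374/3.2,112),onz(c,253+590/3.2,38+374/3.2,112); d=b-a; print('stand edge',a,b,np.degrees(np.arctan2(d[1],d[0])))
E
```

```text
y ((329.0050964355469, 136.42892456054688), (26.71764373779297, 31.77618408203125), 4.085616588592529) [ 482.4 -350.6  197. ]
  edge 26.8 -168.4
  edge 22.7 102.0
b ((443.5, 136.5), (31.0, 27.0), 90.0) [ 455.3 -255.7  197. ]
  edge 22.9 106.0
  edge 26.4 23.2
hole [ 468.91131398 -302.23793188  112.        ]
stand edge [ 515.07767214 -371.22242062  112.        ] [ 471.39498539 -218.77889014  112.        ] 105.98965281823597
```

```bash
python3 -c "
from h import *
plan((482.5,-350.5,235),down(13));plan((482.5,-350.5,167),down(13))"
```

```text
dp cm [ 6.48  0.66 -5.88] ang [ 0.0534  0.0003 -0.0012] t 3.42
dp cm [13.28  0.65 -5.88] ang [ 0.0534  0.0003 -0.0012] t 3.42
```

>>> drive_tool(grip=[60,60,60,60,60,60,60,60,60,60,60], dp=[[6.5,0.7,-5.9],[6.5,0.7,-5.9],[6.5,0.7,-5.9],[6.5,0.7,-5.9],[6.5,0.7,-5.9],[8.5,0.7,-5.9],[10.5,0.7,-5.9],[12.5,0.7,-5.9],[13.3,0.7,-5.9],[13.3,0.7,-5.9],[13.3,0.7,-5.9]], angular=[[0.053,0,0],[0.053,0,0],[0.053,0,0],[0.053,0,0],[0.053,0,0],[0.053,0,0],[0.053,0,0],[0.053,0,0],[0.053,0,0],[0.053,0,0],[0.053,0,0]])

```text
time: 4.33
ee_pos: [483.6, -352.4, 167.9]
orientation: [[0.001, -0.225, 0.974], [-0.001, 0.974, 0.225], [-1.0, -0.001, 0.001]]
force: [0.0, -0.0, 0.2]
finger_gap: 67.1
```

```bash
python3 -c "
from h import *
plan((482.5,-350.5,167),down(13))"
```

```text
dp cm [ 0.09  0.21 -0.06] ang [0.0004 0.0011 0.0013] t 4.33
```

Correct the 2 mm offset and close on the handle.

>>> drive_tool(grip=[60,60,140,180,220,220,220,220,220,220], dp=[[0.1,0.2,0],[0.1,0.2,0],[0.1,0.2,0],[0.1,0.2,0],[0.1,0.2,0],[0.1,0.2,0],[0.1,0.2,0],[0.1,0.2,0],[0.1,0.2,0],[0.1,0.2,0]], angular=[[0,0,0],[0,0,0],[0,0,0],[0,0,0],[0,0,0],[0,0,0],[0,0,0],[0,0,0],[0,0,0],[0,0,0]], newtons=35)

```text
time: 5.17
ee_pos: [481.5, -350.3, 165.8]
orientation: [[-0.0, -0.224, 0.975], [-0.0, 0.975, 0.224], [-1.0, 0.0, -0.0]]
force: [-0.1, -0.0, -0.2]
finger_gap: 24.0
```

```bash
python3 -c "
from h import *
s=status.read_state();print(s['ee_pos'],s['force'],s['finger_gap'],s['qpos'])
plan((483,-350,290),down(13))
plan((540,148,290),down(-84.6))"
```

```text
[ 481.50139709 -350.34382963  165.84087211] [-0.05660412 -0.00454864 -0.18187735] 23.982212068169137 [-4.26802596e+01  2.42214824e+01  9.17272787e+01 -7.24079589e-03
  6.40558568e+01 -1.45633397e+02]
dp cm [-12.42  -0.     0.15] ang [-0.0008 -0.0001 -0.    ] t 5.17
dp cm [-12.42  47.25  16.87] ang [ 1.7027e+00 -1.0000e-04  1.0000e-04] t 5.17
```

>>> drive_tool(grip=[220,220,220,220,220,220,220,220,220,220,220,220], dp=[[-4,0,0],[-8,0,0],[-12.4,0,0],[-12.4,0,0],[-12.4,0,0],[-12.4,4,4],[-12.4,8,7],[-12.4,12,9],[-12.4,16,10],[-12.4,20,11],[-12.4,24,12],[-12.4,28,13]], angular=[[0,0,0],[0,0,0],[0,0,0],[0,0,0],[0,0,0],[0.12,0,0],[0.24,0,0],[0.36,0,0],[0.48,0,0],[0.6,0,0],[0.72,0,0],[0.84,0,0]])

```text
time: 6.17
ee_pos: [542.9, -84.8, 287.3]
orientation: [[-0.004, 0.566, 0.824], [0.001, 0.824, -0.566], [-1.0, -0.001, -0.004]]
force: [1.2, -0.2, -0.4]
finger_gap: 24.2
```

```bash
python3 -c "
from h import *
s=status.read_state();print(s['ee_pos'],s['force'],s['finger_gap'],s['qpos'])
plan((540,148,290),down(-84.6))"
```

```text
[542.91676781 -84.81247107 287.26547819] [ 1.21157994 -0.15439334 -0.40719005] 24.24122155397621 [-1.60829469e+01  1.40532891e+01  8.86357274e+01  1.67164107e-03
  7.75591038e+01 -7.16144253e+01]
dp cm [ -0.24  19.03 -13.42] ang [ 0.875  -0.0033  0.0031] t 6.17
```

>>> drive_tool(grip=[220,220,220,220,220,220,220,220,220,220,220,220], dp=[[0,3.2,-2.2],[0,6.4,-4.4],[0,9.6,-6.6],[0,12.8,-9],[0,16,-11.2],[0,19,-13.4],[0,19,-13.4],[0,19,-13.4],[0,19,-13.4],[0,19,-13.4],[0,19,-13.4],[0,19,-13.4]], angular=[[0.12,0,0],[0.24,0,0],[0.36,0,0],[0.48,0,0],[0.6,0,0],[0.72,0,0],[0.84,0,0],[0.875,0,0],[0.875,0,0],[0.875,0,0],[0.875,0,0],[0.875,0,0]])

```text
time: 7.17
ee_pos: [539.8, 144.7, 289.1]
orientation: [[-0.001, 0.995, 0.1], [-0.0, 0.1, -0.995], [-1.0, -0.001, 0.0]]
force: [0.7, 0.3, -1.2]
finger_gap: 24.0
```

```bash
python3 -c "
from h import *
s=status.read_state();print(s['ee_pos'],s['force'],s['finger_gap'],s['qpos'])
plan((540,148,290),down(-84.6));plan((540,148,202),down(-84.6))"
```

```text
[539.81657391 144.66768389 289.09874148] [ 0.72133998  0.34949903 -1.22388275] 24.011306639428188 [ 7.92629389e+00  1.46884951e+01  8.74956895e+01 -8.71703593e-03
  7.78932348e+01  2.16753053e+00]
dp cm [-0.09  0.05 -0.33] ang [0.0063 0.0002 0.0013] t 7.17
dp cm [ 8.71  0.06 -0.33] ang [0.0063 0.0002 0.0013] t 7.17
```

>>> drive_tool(grip=[220,220,220,220,220,220,220], dp=[[3,0,-0.3],[6,0,-0.3],[8.7,0,-0.3],[8.7,0,-0.3],[8.7,0,-0.3],[8.7,0,-0.3],[8.7,0,-0.3]], angular=[[0,0,0],[0,0,0],[0,0,0],[0,0,0],[0,0,0],[0,0,0],[0,0,0]])

```text
time: 7.75
ee_pos: [541.4, 148.3, 204.8]
orientation: [[0.003, 0.995, 0.1], [0.0, 0.1, -0.995], [-1.0, 0.003, -0.0]]
force: [0.3, -0.0, -1.1]
finger_gap: 23.7
```

```bash
python3 - <<'E'
from h import *
import pickle
im,c=snap('wrist','w4.png'); s=status.read_state();print(s['ee_pos'],s['orientation'][:,2],s['force'])
pickle.dump(c,open('w4.pkl','wb'))
p=proj(c,(540,148,45.5));print(p,proj(c,np.array(s['ee_pos'])-[0,0,145.8])); p=p.astype(int)
x0,y0=p[0]-40,p[1]-30;print(x0,y0)
cv2.imwrite('pics/c5.png',cv2.resize(im[y0:y0+60,x0:x0+80],None,fx=9,fy=9,interpolation=cv2.INTER_CUBIC)[...,::-1])
plan((540,148,202),down(-84.6))
E
```

```text
[541.33200311 148.40594073 204.84666706] [ 9.98772263e-02 -9.94999764e-01 -9.21131240e-05] [-0.06821206 -1.11463469 -2.05590067]
[318.4203969  186.65963881] [319.69146394 189.30200003]
278 156
dp cm [ 0.28 -0.14  0.03] ang [ 0.0058 -0.0001 -0.0036] t 7.8
```

View pics/c5.png

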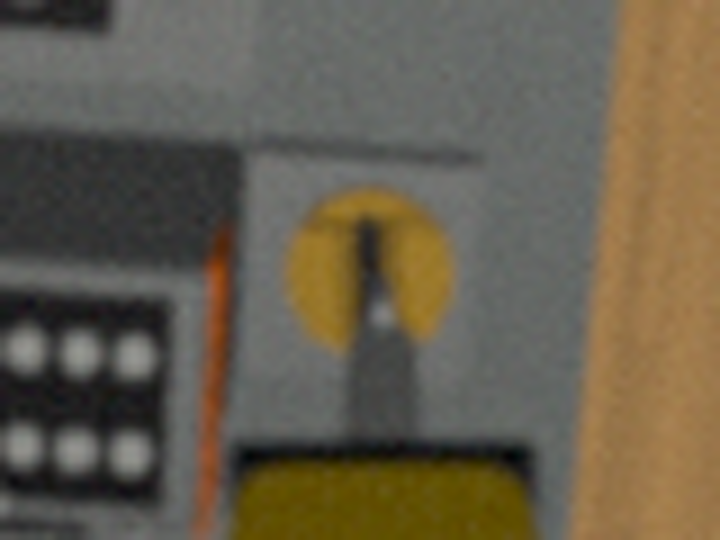

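Crop: the blade is at u≈383 over the slot at u≈369, so the blade needs about 1.5 mm toward −x (tool −y). It is centred along the slot. Descend.

>>> drive_tool(grip=[220,220,220,220,220,220,220,220,220], dp=[[0,-0.15,0],[0.3,-0.15,0],[0.6,-0.15,0],[0.9,-0.15,0],[1.2,-0.15,0],[1.5,-0.15,0],[1.8,-0.15,0],[1.8,-0.15,0],[1.8,-0.15,0]], angular=[[0,0,0],[0,0,0],[0,0,0],[0,0,0],[0,0,0],[0,0,0],[0,0,0],[0,0,0],[0,0,0]])

```text
time: 8.55
ee_pos: [539.4, 148.4, 186.4]
orientation: [[0.003, 0.995, 0.1], [0.0, 0.1, -0.995], [-1.0, 0.003, 0.0]]
force: [-2.3, -0.4, 11.6]
finger_gap: 23.7
```

```bash
python3 - <<'E'
from h import *
s=status.read_state();print(s['ee_pos'],s['force'],s['torque'],s['orientation'].round(4))
print('tip z',s['ee_pos'][2]-145.84)
E
```

```text
[539.40820234 148.35067643 186.36978369] [-2.26945996 -0.39924879 11.60939991] [-0.1414603   0.45850691  0.02808535] [[ 2.500e-03  9.950e-01  1.001e-01]
 [ 2.000e-04  1.001e-01 -9.950e-01]
 [-1.000e+00  2.500e-03  0.000e+00]]
tip z 40.52978368754299
```

>>> drive_tool(grip=[220,220,220,220,220,220,220,220,220,220,220,220], dp=[[-0.05,0,0],[-0.05,0,0],[-0.05,0,0],[-0.05,0,0],[-0.05,0,0],[-0.05,0,0],[-0.05,0,0],[-0.05,0,0],[-0.05,0,0],[-0.05,0,0],[-0.05,0,0],[-0.05,0,0]], angular=[[-0.08,0,0],[-0.16,0,0],[-0.24,0,0],[-0.32,0,0],[-0.4,0,0],[-0.48,0,0],[-0.56,0,0],[-0.64,0,0],[-0.72,0,0],[-0.8,0,0],[-0.88,0,0],[-0.96,0,0]])

```text
time: 9.55
ee_pos: [539.8, 148.4, 186.5]
orientation: [[0.003, 0.485, 0.874], [0.0, 0.874, -0.485], [-1.0, 0.002, 0.003]]
force: [0.0, -0.6, 7.3]
finger_gap: 23.7
```

```bash
python3 - <<'E'
from h import *
s=status.read_state();print(s['ee_pos'],s['force'],s['torque'],s['orientation'].round(4))
plan((539.7,148.4,186.3),down(4))
E
```

```text
[539.79170553 148.37594033 186.52157633] [ 4.30304215e-03 -5.67963054e-01  7.25359699e+00] [-0.05173128 -0.16090556 -0.05042783] [[ 3.200e-03  4.854e-01  8.743e-01]
 [ 3.000e-04  8.743e-01 -4.854e-01]
 [-1.000e+00  1.900e-03  2.700e-03]]
dp cm [ 0.02 -0.   -0.01] ang [-0.5766  0.0031 -0.001 ] t 9.55
```

Torque about −0.05 N m: the screw is turning. Finish to the stop, with a bit over.

>>> drive_tool(grip=[220,220,220,220,220,220,220,220,220,220], dp=[[0,0,0],[0,0,0],[0,0,0],[0,0,0],[0,0,0],[0,0,0],[0,0,0],[0,0,0],[0,0,0],[0,0,0]], angular=[[-0.08,0,0],[-0.16,0,0],[-0.24,0,0],[-0.32,0,0],[-0.4,0,0],[-0.48,0,0],[-0.56,0,0],[-0.6,0,0],[-0.6,0,0],[-0.6,0,0]])

```text
time: 10.38
ee_pos: [539.9, 148.4, 186.5]
orientation: [[0.003, -0.089, 0.996], [0.0, 0.996, 0.089], [-1.0, 0.0, 0.004]]
force: [1.2, 0.1, 7.1]
finger_gap: 24.1
```

```bash
python3 - <<'E'
from h import *
s=status.read_state();print(s['ee_pos'],s['force'],s['torque'],s['orientation'].round(4),np.degrees(np.arctan2(s['orientation'][1,2],s['orientation'][0,2])))
E
```

```text
[539.93253199 148.41018241 186.52727931] [1.19974359 0.06623201 7.13316477] [ 1.6263038e-04 -1.6822396e-01 -4.1701990e-02] [[ 3.50e-03 -8.94e-02  9.96e-01]
 [ 4.00e-04  9.96e-01  8.94e-02]
 [-1.00e+00  1.00e-04  3.50e-03]] 5.128540014309197
```

>>> drive_tool(grip=[220,220,220,220,220,220], dp=[[0,0,0],[0,0,0],[0,0,0],[0,0,0],[0,0,0],[0,0,0]], angular=[[-0.05,0,0],[-0.1,0,0],[-0.15,0,0],[-0.2,0,0],[-0.2,0,0],[-0.2,0,0]])

```text
time: 10.88
ee_pos: [540.0, 148.4, 186.6]
orientation: [[0.004, -0.285, 0.958], [0.0, 0.958, 0.285], [-1.0, -0.001, 0.004]]
force: [0.2, 0.3, 7.0]
finger_gap: 24.2
```

```bash
python3 - <<'E'
from h import *
s=status.read_state();print(s['ee_pos'],s['force'],s['torque'],np.degrees(np.arctan2(s['orientation'][1,2],s['orientation'][0,2])),s['qpos'])
E
```

```text
[540.00550759 148.41788696 186.55997129] [0.17946474 0.30014448 7.04662003] [ 0.04605034 -0.20978716  0.00723316] 16.58338803045868 [ 8.30346524e+00  2.01097294e+01  9.51408216e+01 -4.04764966e-03
  6.45369019e+01 -9.82781267e+01]
```

```bash
python3 - <<'E'
from h import *
im,c=snap('wrist','w5.png'); s=status.read_state();print(s['torque'],s['force'])
p=proj(c,(540.6,148.4,45.5));print(p); p=p.astype(int)
x0,y0=p[0]-40,p[1]-30;print(x0,y0)
cv2.imwrite('pics/c6.png',cv2.resize(im[y0:y0+60,x0:x0+80],None,fx=9,fy=9,interpolation=cv2.INTER_CUBIC)[...,::-1])
E
```

```text
[ 0.06442172 -0.20644489  0.00094199] [ 0.55733873 -0.87423528  7.61029862]
[320.62393477 191.61075126]
280 161
```

View pics/c6.png

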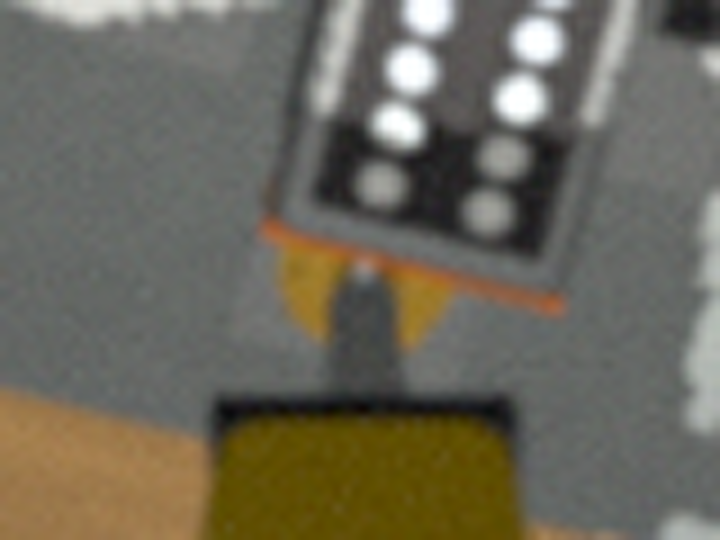

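Crop: handle is square to the gripper, and the blade is down in the brass head and hides the slot. Torque reads low, so I'll try a bit further to feel the stop.

>>> drive_tool(grip=[220,220,220,220], dp=[[0,0,0],[0,0,0],[0,0,0],[0,0,0]], angular=[[-0.05,0,0],[-0.1,0,0],[-0.1,0,0],[-0.1,0,0]])

```text
time: 11.27
ee_pos: [540.0, 148.6, 186.6]
orientation: [[0.004, -0.38, 0.925], [0.001, 0.925, 0.38], [-1.0, -0.001, 0.004]]
force: [2.0, 0.4, 6.2]
finger_gap: 23.7
```

```bash
python3 - <<'E'
from h import *
im,c=snap('wrist','w6.png')
s=status.read_state();print(s['torque'],s['force'],s['finger_gap'],s['ee_pos'])
p=proj(c,np.array(s['ee_pos'])-[0,0,50]);print(p)
for f in('w5','w6'):
    im=cv2.imread('pics/%s.png'%f)[...,::-1].copy()
    m,b=blobs(im,(20,120,40),(36,255,255),(290,190,360,260),40);print(f,b)
    k=max(cv2.findContours(m,0,2)[0],key=cv2.contourArea);print(cv2.minAreaRect(k))
    e=[(x,np.flatnonzero(m[:,x])[0]) for x in range(308,335)]; print(np.degrees(np.arctan(np.polyfit(*zip(*e),1)[0])))
E
```

```text
[ 0.19882198 -0.17383433 -0.08922046] [ 1.30039623 -1.12089014  6.36788548] 23.904198570976437 [540.03545242 148.52372368 186.54875312]
[320.85864021 221.27190323]
w5 [(array([319.9, 227.4]), [297, 207, 47, 41, 1505]), (array([320. , 254.2]), [295, 248, 52, 12, 530])]
((320.0, 227.0), (40.0, 46.0), 90.0)
13.756070740118505
w6 [(array([319.9, 227.4]), [297, 207, 47, 41, 1502]), (array([319.9, 254.2]), [294, 248, 52, 12, 534])]
((320.0, 227.0), (40.0, 46.0), 90.0)
14.052703042168666
```

>>> drive_tool(grip=[220,220,220,220,220], dp=[[0,0,0],[0,0,0],[0,0,0],[0,0,0],[0,0,0]], angular=[[-0.04,0,0],[-0.08,0,0],[-0.08,0,0],[-0.08,0,0],[-0.08,0,0]])

```text
time: 11.73
ee_pos: [540.1, 148.5, 186.5]
orientation: [[0.004, -0.452, 0.892], [0.001, 0.892, 0.452], [-1.0, -0.001, 0.004]]
force: [-0.4, -0.4, 7.0]
finger_gap: 23.9
```

```bash
python3 - <<'E'
from h import *
s=status.read_state();print(s['torque'],s['force'],s['finger_gap'],s['ee_pos'],np.degrees(np.arctan2(s['orientation'][1,2],s['orientation'][0,2])))
E
```

```text
[ 0.13210849 -0.28320128 -0.17760118] [-0.37446298 -0.42060709  7.03641383] 23.877468718245243 [540.12152346 148.49146966 186.54186964] 26.871590973624723
```

Torque now climbs to −0.18 N m: that is the stop. Unwind within the play, then lift.

>>> drive_tool(grip=[220,220,220,220,220,220,220,220,220,220], dp=[[0,0,0],[0,0,0],[0,0,0],[-0.5,0,0],[-1.5,0,0],[-4,0,0],[-7,0,0],[-10.3,0,0],[-10.3,0,0],[-10.3,0,0]], angular=[[0.08,0,0],[0.16,0,0],[0.2,0,0],[0.2,0,0],[0.2,0,0],[0.2,0,0],[0.2,0,0],[0.2,0,0],[0.2,0,0],[0.2,0,0]])

```text
time: 12.57
ee_pos: [539.3, 148.3, 290.6]
orientation: [[0.004, -0.267, 0.964], [0.0, 0.964, 0.267], [-1.0, -0.001, 0.004]]
force: [0.8, -1.1, -1.8]
finger_gap: 23.7
```

```bash
python3 - <<'E'
from h import *
im,c=snap('wrist','w7.png'); s=status.read_state();print(s['force'],s['torque'],s['ee_pos'],s['orientation'][:,2],s['qpos'])
p=proj(c,(540.6,148.4,45.5));print(p); p=p.astype(int)
x0,y0=p[0]-50,p[1]-45;print(x0,y0)
cv2.imwrite('pics/c7.png',cv2.resize(im[y0:y0+75,x0:x0+100],None,fx=8,fy=8,interpolation=cv2.INTER_CUBIC)[...,::-1])
plan((483,-350.4,290),down(13))
E
```

```text
[-0.516961  -0.215519  -0.2372569] [ 0.00878819  0.07445028 -0.03289528] [538.07775645 148.1346061  288.70877179] [9.63725053e-01 2.66896817e-01 3.33732006e-04] [ 8.30613523e+00  1.45852562e+01  8.76946018e+01 -8.16575053e-03
  7.76998657e+01 -9.71718182e+01]
[320.55688804 173.73255393]
270 128
dp cm [ -0.13 -46.58 -18.61] ang [0.0433 0.0003 0.0002] t 12.62
```

View pics/c7.png

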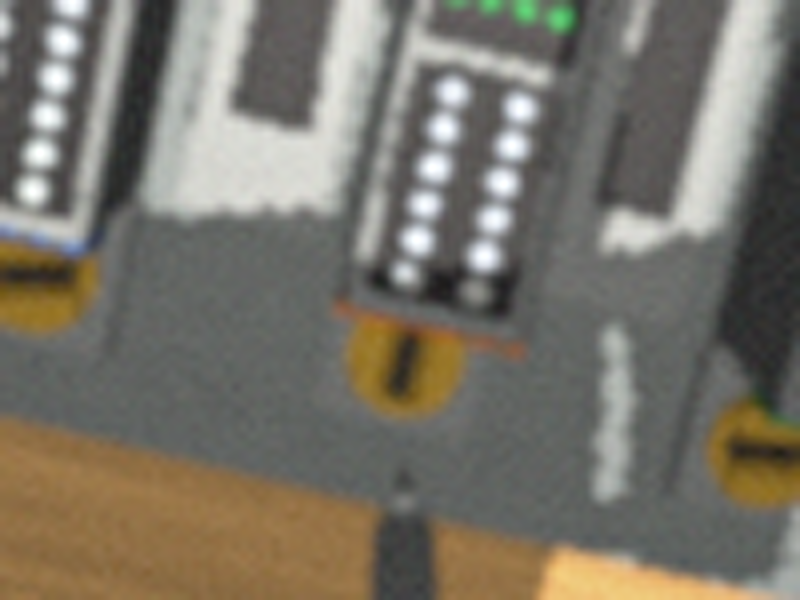

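Crop: the orange slot now lies along the module and the blue and green slots are still crosswise, so the screw is released. Return the driver.

>>> drive_tool(grip=[220,220,220,220,220,220,220,220,220,220,220,220], dp=[[0,-3.9,0],[0,-7.8,0],[0,-11.7,-1],[0,-15.6,-2.5],[0,-19.4,-4],[0,-23.2,-5.5],[0,-27,-7],[0,-30.8,-9],[0,-34.6,-11],[0,-38.4,-13.2],[0,-42,-15.5],[0,-45.5,-17.9]], angular=[[0.043,0,0],[0.043,0,0],[0.043,0,0],[0.043,0,0],[0.043,0,0],[0.043,0,0],[0.043,0,0],[0.043,0,0],[0.043,0,0],[0.043,0,0],[0.043,0,0],[0.043,0,0]])

```text
time: 13.62
ee_pos: [487.1, -332.8, 286.1]
orientation: [[-0.003, -0.225, 0.974], [0.003, 0.974, 0.225], [-1.0, 0.003, -0.002]]
force: [1.8, -0.0, -0.8]
finger_gap: 23.2
```

```bash
python3 - <<'E'
from h import *
plan((481.8,-350.4,280),down(13))
E
```

```text
dp cm [ 0.61 -1.6  -0.91] ang [-0.     -0.0025 -0.0034] t 13.62
```

>>> drive_tool(grip=[220,220,220,220], dp=[[0.3,-0.9,-0.6],[0.3,-0.9,-0.6],[0.3,-0.9,-0.6],[0.3,-0.9,-0.6]], angular=[[0,0,0],[0,0,0],[0,0,0],[0,0,0]])

```text
time: 13.95
ee_pos: [484.9, -340.2, 284.2]
orientation: [[-0.002, -0.225, 0.974], [0.002, 0.974, 0.225], [-1.0, 0.003, -0.001]]
force: [0.5, 0.8, -1.8]
finger_gap: 23.9
```

```bash
python3 - <<'E'
from h import *
s=status.read_state();print(s['ee_pos'])
plan((481.8,-350.4,280),down(13))
plan((481.8,-350.4,166.5),down(13))
E
```

```text
[ 484.87489028 -340.15909217  284.21732118]
dp cm [ 0.42 -0.93 -0.53] ang [ 0.0002 -0.0011 -0.0027] t 13.95
dp cm [11.77 -0.96 -0.52] ang [ 0.0002 -0.0011 -0.0027] t 13.95
```

>>> drive_tool(grip=[220,220,220,220], dp=[[0.4,-0.9,-0.5],[0.4,-0.9,-0.5],[0.4,-0.9,-0.5],[0.4,-0.9,-0.5]], angular=[[0,0,-0.003],[0,0,-0.003],[0,0,-0.003],[0,0,-0.003]])

```text
time: 14.28
ee_pos: [482.5, -351.1, 281.4]
orientation: [[0.001, -0.225, 0.974], [-0.003, 0.974, 0.225], [-1.0, -0.003, -0.0]]
force: [0.1, 1.0, -1.5]
finger_gap: 24.1
```

```bash
python3 - <<'E'
from h import *
s=status.read_state();print(s['ee_pos'])
plan((481.8,-350.4,166.5),down(13))
E
```

```text
[ 482.5321442  -351.14356465  281.40345344]
dp cm [11.49  0.12 -0.05] ang [ 0.0003 -0.      0.0029] t 14.28
```

Descend into the hole, checking force before the last few mm.

>>> drive_tool(grip=[220,220,220,220,220,220,220,220,220,220,220], dp=[[0,0.1,0],[1.5,0.1,0],[3,0.1,0],[4.5,0.1,0],[6,0.1,0],[7.5,0.1,0],[9,0.1,0],[10.3,0.1,0],[11.1,0.1,0],[11.4,0.1,0],[11.4,0.1,0]], angular=[[0,0,0.002],[0,0,0.002],[0,0,0.002],[0,0,0.002],[0,0,0.002],[0,0,0.002],[0,0,0.002],[0,0,0.002],[0,0,0.002],[0,0,0.002],[0,0,0.002]])

```text
time: 15.2
ee_pos: [482.0, -350.8, 166.9]
orientation: [[-0.001, -0.225, 0.974], [-0.0, 0.974, 0.225], [-1.0, -0.0, -0.001]]
force: [0.3, 0.2, -1.6]
finger_gap: 23.8
```

```bash
python3 - <<'E'
from h import *
s=status.read_state();print(s['ee_pos'],s['force'])
plan((481.8,-350.4,166),down(13))
E
```

```text
[ 481.9610837  -350.82546589  166.92607993] [ 0.28250168  0.17323235 -1.58591649]
dp cm [ 0.09  0.05 -0.01] ang [-0.0004 -0.0007  0.0001] t 15.2
```

>>> drive_tool(grip=[220,220,180,120,60,60,60,60,60,60,60,60], dp=[[0.1,0,0],[0.1,0,0],[0.1,0,0],[0.1,0,0],[0.1,0,0],[0.1,0,0],[0.1,0,0],[-2,0,0],[-5,0,0],[-9,0,0],[-12,0,0],[-12,0,0]], angular=[[0,0,0],[0,0,0],[0,0,0],[0,0,0],[0,0,0],[0,0,0],[0,0,0],[0,0,0],[0,0,0],[0,0,0],[0,0,0],[0,0,0]])

```text
time: 16.2
ee_pos: [484.9, -353.6, 294.6]
orientation: [[0.009, -0.224, 0.974], [-0.009, 0.974, 0.225], [-1.0, -0.011, 0.007]]
force: [0.5, -0.1, 0.9]
finger_gap: 67.3
```

```bash
python3 - <<'E'
from h import *
s=status.read_state();print(s['ee_pos'],s['force'],s['qpos'])
im,c=snap('side','s2.png')
m,b=blobs(im,(22,150,120),(32,255,255),(300,290,345,345));print('side yel',b)
plan((474,146,240),down(1.8))
E
```

```text
[ 484.94827231 -353.57547783  294.63704187] [ 0.50755274 -0.06006725  0.90326315] [-4.26636778e+01  1.75805533e+01  8.26048154e+01 -4.02483544e-02
  7.90794807e+01 -1.45630068e+02]
side yel [(array([322.2, 312.5]), [316, 307, 14, 13, 123]), (array([324.9, 323.3]), [321, 320, 8, 9, 19])]
dp cm [ 4.82 48.86 10.2 ] ang [0.1949 0.0052 0.0073] t 16.25
```

>>> drive_tool(grip=[60,110,110,110,110,110,110,110,110,110,110,110], dp=[[0,4,0.8],[0,8,1.6],[0,12,2.5],[0,16,3.3],[0,20,4.2],[1,24,5],[2,28,5.9],[3,32,6.7],[4,36,7.6],[4.8,40,8.4],[4.8,44,9.3],[4.8,48.8,10.2]], angular=[[0,0,0],[0.05,0,0],[0.1,0,0],[0.15,0,0],[0.195,0.003,0.007],[0.195,0.003,0.007],[0.195,0.003,0.007],[0.195,0.003,0.007],[0.195,0.003,0.007],[0.195,0.003,0.007],[0.195,0.003,0.007],[0.195,0.003,0.007]])

```text
time: 17.25
ee_pos: [470.6, 141.0, 237.0]
orientation: [[-0.007, -0.031, 0.999], [0.005, 1.0, 0.031], [-1.0, 0.005, -0.007]]
force: [0.2, -0.4, -0.2]
finger_gap: 50.1
```

>>> drive_tool(grip=[110,110,110,110], dp=[[0,0,0],[0,0,0],[0,0,0],[0,0,0]], angular=[[0,0,0],[0,0,0],[0,0,0],[0,0,0]])

```text
time: 17.58
ee_pos: [472.1, 138.0, 238.3]
orientation: [[-0.005, -0.03, 1.0], [0.005, 1.0, 0.03], [-1.0, 0.005, -0.005]]
force: [0.1, -0.5, 0.6]
finger_gap: 50.0
```

```bash
python3 - <<'E'
from h import *
s=status.read_state();print(s['ee_pos'],s['force'],s['finger_gap'])
plan((475.2,146.4,140),down(1.8))
plan((475.2,146.4,83),down(1.8))
E
```

```text
[472.0574473  138.01182757 238.30557138] [ 0.10483663 -0.4839962   0.6473011 ] 49.9619186699244
dp cm [9.83 0.78 0.38] ang [-0.0012 -0.0046 -0.0049] t 17.58
dp cm [15.53  0.75  0.41] ang [-0.0012 -0.0046 -0.0049] t 17.58
```

>>> drive_tool(grip=[110,110,110,110,110,110,110], dp=[[3,0.8,0.4],[6,0.8,0.4],[9,0.8,0.4],[9.8,0.8,0.4],[9.8,0.8,0.4],[9.8,0.8,0.4],[9.8,0.8,0.4]], angular=[[0,-0.005,-0.005],[0,-0.005,-0.005],[0,-0.005,-0.005],[0,-0.005,-0.005],[0,-0.005,-0.005],[0,-0.005,-0.005],[0,-0.005,-0.005]])

```text
time: 18.17
ee_pos: [477.1, 147.4, 142.3]
orientation: [[0.004, -0.03, 1.0], [0.001, 1.0, 0.03], [-1.0, 0.001, 0.004]]
force: [-0.6, 0.5, -0.5]
finger_gap: 50.0
```

```bash
python3 - <<'E'
from h import *
s=status.read_state();print(s['ee_pos'],s['force'],s['finger_gap'])
plan((475.2,146.4,83),down(1.8))
E
```

```text
[477.1139865  147.43072407 142.34871809] [-0.57459982  0.45544024 -0.50153375] 50.042252385988945
dp cm [ 5.93 -0.1  -0.22] ang [-0.0013  0.0039 -0.0008] t 18.17
```

>>> drive_tool(grip=[110,110,110,110,110,110], dp=[[1.5,-0.1,-0.2],[3,-0.1,-0.2],[4.5,-0.1,-0.2],[5.9,-0.1,-0.2],[5.9,-0.1,-0.2],[5.9,-0.1,-0.2]], angular=[[0,0.003,0],[0,0.003,0],[0,0.003,0],[0,0.003,0],[0,0.003,0],[0,0.003,0]])

```text
time: 18.67
ee_pos: [474.5, 146.8, 82.9]
orientation: [[-0.0, -0.031, 1.0], [0.001, 1.0, 0.031], [-1.0, 0.001, -0.0]]
force: [0.6, -0.9, 0.8]
finger_gap: 49.7
```

>>> drive_tool(grip=[130,150,170,190,220,220,220,220], dp=[[0,0,0],[0,0,0],[0,0,0],[0,0,0],[0,0,0],[0,0,0],[0,0,0],[0,0,0]], angular=[[0,0,0],[0,0,0],[0,0,0],[0,0,0],[0,0,0],[0,0,0],[0,0,0],[0,0,0]], newtons=40)

```text
time: 19.33
ee_pos: [474.5, 146.9, 82.7]
orientation: [[-0.0, -0.032, 1.0], [0.001, 1.0, 0.032], [-1.0, 0.001, 0.0]]
force: [-0.6, -0.2, 7.1]
finger_gap: 27.6
```

```bash
python3 - <<'E'
from h import *
s=status.read_state();print(s['ee_pos'],s['force'],s['torque'],s['finger_gap'],s['orientation'].round(4))
E
```

```text
[474.52408549 146.94949337  82.73431908] [-0.64821747 -0.16472196  7.14902971] [-0.09256883  0.16609371 -0.01925388] 27.61258728956232 [[-0.000e+00 -3.150e-02  9.995e-01]
 [ 6.000e-04  9.995e-01  3.150e-02]
 [-1.000e+00  6.000e-04  0.000e+00]]
```

>>> drive_tool(grip=[220,220,220,220,220,220,220,220,220,220], dp=[[-0.3,0,0],[-0.6,0,0],[-1,0,0],[-1.5,0,0],[-2,0,0],[-2.5,0,0],[-3,0,0],[-4,0,0],[-4,0,0],[-4,0,0]], angular=[[0,0,0],[0,0,0],[0,0,0],[0,0,0],[0,0,0],[0,0,0],[0,0,0],[0,0,0],[0,0,0],[0,0,0]])

```text
time: 20.17
ee_pos: [474.6, 147.0, 122.7]
orientation: [[0.0, -0.031, 1.0], [0.001, 1.0, 0.031], [-1.0, 0.001, 0.0]]
force: [0.5, -0.7, -1.4]
finger_gap: 27.9
```

```bash
python3 - <<'E'
from h import *
s=status.read_state();print(s['ee_pos'],s['force'],s['torque'],s['finger_gap'],s['qpos'])
im,c=snap('wrist','w8.png')
x,y=proj(c,(475,146,140)).astype(int);print(x,y)
cv2.imwrite('pics/c8.png',im[max(0,y-200):y+200,:][...,::-1])
E
```

```text
[474.55173946 146.97485903 122.71586979] [ 0.47253344 -0.71212792 -1.44489986] [0.08821595 0.00462026 0.00296695] 27.943439474373406 [ 9.20291662e+00  2.02867584e+01  1.06524394e+02  5.59832120e-02
  5.31653505e+01 -8.26253891e+01]
319 267
```

View pics/c8.png

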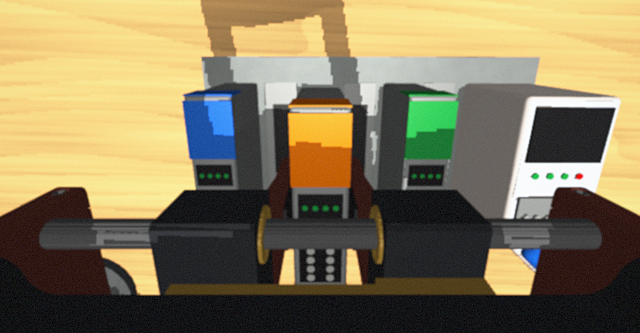

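Wrist view: the orange module is up between the fingers and square, and blue and green are in place. Go to the inspection pose.

```bash
cat >> h.py <<'E'
L=np.array([652.3,-100.7,95.6]); th,yw=np.radians(38),np.radians(168)
n=np.array([np.sin(th)*np.cos(yw),np.sin(th)*np.sin(yw),np.cos(th)])
zt=np.array([np.cos(np.radians(-102)),np.sin(np.radians(-102)),0]); Rf=np.c_[-n,np.cross(zt,-n),zt]
Pf=L+110*n+60.7*n-0.6*zt
E
python3 - <<'E'
from h import *
print(Pf,Rf)
plan((500,-40,270),down(-102)); plan(Pf,Rf)
E
```

```text
[549.62787642 -78.26296207 230.11343564] [[ 0.60220779  0.77079083 -0.20791169]
 [-0.12800322 -0.16383665 -0.9781476 ]
 [-0.78801075  0.61566148  0.        ]]
dp cm [-14.79 -18.75   1.99] ang [ 1.8116e+00 -1.1000e-03  1.0000e-04] t 20.22
dp cm [-10.81 -22.73   6.83] ang [ 1.7363 -0.599   0.469 ] t 20.22
```

>>> drive_tool(grip=[220,220,220,220,220,220,220,220,220,220,220,220], dp=[[-3,0,0],[-6,0,0],[-9,0,0],[-12,0,0],[-14.8,-2,0],[-14.8,-4.5,0.5],[-14.8,-7,1],[-14.8,-9.5,1.5],[-14.8,-12,2],[-14.8,-14.5,2],[-14.8,-17,2],[-14.8,-18.7,2]], angular=[[0,0,0],[0,0,0],[0,0,0],[0.11,0,0],[0.22,0,0],[0.33,0,0],[0.44,0,0],[0.55,0,0],[0.66,0,0],[0.77,0,0],[0.88,0,0],[0.99,0,0]])

```text
time: 21.22
ee_pos: [499.6, -41.5, 269.2]
orientation: [[-0.003, 0.822, 0.569], [0.0, 0.569, -0.822], [-1.0, -0.002, -0.001]]
force: [0.1, 0.3, -2.1]
finger_gap: 27.6
```

>>> drive_tool(grip=[220,220,220,220,220,220,220,220,220,220], dp=[[0,0,0],[0,0,0],[0,0,0],[0,0,0],[0,0,0],[0,0,0],[0,0,0],[0,0,0],[0,0,0],[0,0,0]], angular=[[0.1,0,0],[0.2,0,0],[0.3,0,0],[0.4,0,0],[0.5,0,0],[0.6,0,0],[0.7,0,0],[0.8,0,0],[0.82,0,0],[0.82,0,0]])

```text
time: 22.05
ee_pos: [499.6, -39.4, 269.3]
orientation: [[-0.002, 0.979, -0.205], [0.001, -0.205, -0.979], [-1.0, -0.003, -0.0]]
force: [-0.3, 0.2, -1.4]
finger_gap: 27.9
```

```bash
python3 - <<'E'
from h import *
s=status.read_state();print(s['ee_pos'],s['force'],s['torque'],s['finger_gap'],s['qpos'])
plan(Pf,Rf)
E
```

```text
[499.64263652 -39.43671355 269.33423654] [-0.27705181  0.16056124 -1.3973093 ] [-0.09803432  0.00059538  0.03390141] 27.88202015948569 [-1.24226942e+01  1.06791055e+01  9.57627511e+01  1.15076388e-02
  7.37024583e+01 -5.92881793e-01]
dp cm [3.91 5.7  2.78] ang [ 0.0027 -0.0012  0.6657] t 22.05
```

>>> drive_tool(grip=[220,220,220,220,220,220,220,220,220,220,220,220], dp=[[0,0.6,0.3],[0,1.2,0.6],[0,1.8,0.9],[0.5,2.4,1.2],[1,3,1.5],[1.5,3.6,1.8],[2,4.2,2.1],[2.5,4.8,2.4],[3.2,5.4,2.6],[3.9,5.7,2.8],[3.9,5.7,2.8],[3.9,5.7,2.8]], angular=[[0,0,0.08],[0,0,0.16],[0,0,0.24],[0,0,0.32],[0,0,0.4],[0,0,0.48],[0,0,0.56],[0,0,0.62],[0.002,0,0.666],[0.002,0,0.666],[0.002,0,0.666],[0.002,0,0.666]])

```text
time: 23.05
ee_pos: [549.4, -78.6, 230.0]
orientation: [[0.602, 0.771, -0.207], [-0.127, -0.163, -0.978], [-0.789, 0.615, -0.0]]
force: [0.1, 0.7, -1.4]
finger_gap: 27.7
```

```bash
python3 - <<'E'
from h import *
import pickle
s=status.read_state();print(s['ee_pos'],s['force'],s['finger_gap'])
plan(Pf,Rf)
iT,cT=snap('top','t9.png'); iS,cS=snap('side','s9.png'); iW,cW=snap('wrist','w9.png'); pickle.dump((cT,cS,cW),open('c9.pkl','wb'))
s=status.read_state();print(s['ee_pos'],s['qvel'].round(2))
a=proj(cS,L).astype(int);b=proj(cT,L).astype(int);print(a,b)
A=cv2.resize(iS[a[1]-85:a[1]+35,a[0]-70:a[0]+50],None,fx=3.2,fy=3.2,interpolation=2);B=cv2.resize(iT[b[1]-40:b[1]+80,b[0]-60:b[0]+60],None,fx=3.2,fy=3.2,interpolation=2)
cv2.imwrite('pics/c9.png',np.hstack([A,B])[...,::-1])
im=iS; print(blobs(im,(22,150,120),(32,255,255),(300,290,345,345))[1])
E
```

```text
[549.44239244 -78.56099962 230.02598275] [ 0.05657042  0.74763765 -1.38163554] 27.680116050201853
dp cm [ 0.    0.01 -0.03] ang [ 0.0006 -0.0006  0.0008] t 23.05
[550.47215077 -78.66375685 231.42655926] [ 0.03 -0.05  0.06  0.12 -0.2   0.01]
[359 230] [356 185]
[(array([322. , 315.2]), [316, 309, 14, 11, 32])]
```

View pics/c9.png

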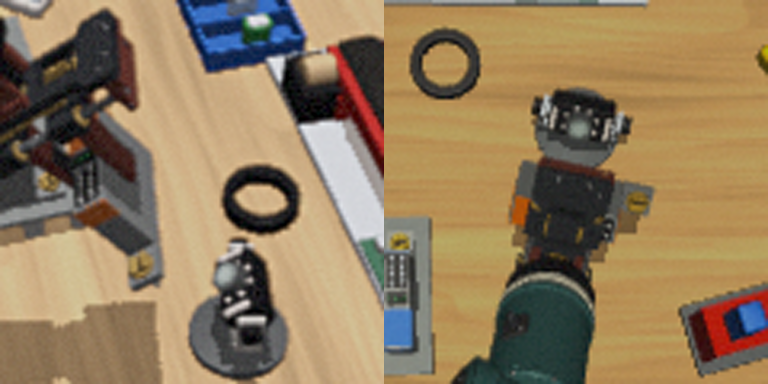

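Side and top crops: the module's underside faces the lens, its long side is along the camera head, and there is clear space between them. The glass pixels agree with my lens point within 1–2 px. Settle, then hand in.

>>> drive_tool(grip=[220,220,220,220,220,220], dp=[[0,0,0],[0,0,0],[0,0,0],[0,0,0],[0,0,0],[0,0,0]], angular=[[0,0,0],[0,0,0],[0,0,0],[0,0,0],[0,0,0],[0,0,0]])

```text
time: 23.7
ee_pos: [549.9, -78.6, 230.7]
orientation: [[0.603, 0.77, -0.208], [-0.128, -0.164, -0.978], [-0.787, 0.617, -0.001]]
force: [0.3, -0.1, -1.4]
finger_gap: 27.5
```

```bash
python3 - <<'E'
from h import *
s=status.read_state();R=np.array(s['orientation']);p=np.array(s['ee_pos'])+R@[60.7,0,.6]
print(s['qvel'].round(2),s['force'],s['finger_gap']); print('pins-lens along n',(p-L)@n,'off',(p-L)-((p-L)@n)*n,'height',p[2])
job.close_job()
E
```

```text
[-0.06  0.04  0.01  0.01 -0.11  0.1 ] [ 0.28093496 -0.13796765 -1.42915379] 27.458620185546835
pins-lens along n 110.2510106642705 off [ 0.52226906 -0.36075275  0.45772474] height 182.93670673479696
the job is handed in; nothing more can be done
```

I handed the job in at about 24 s with the orange module held in front of the inspection camera. No verdict is reported, so what follows rests on my own checks.

- **Screw:** I took the yellow driver and seated its blade on the slot floor. I turned the screw anticlockwise until the torque rose to about 0.18 N m, which I took as its stop. The torque read low and noisy on the way, and the stop came later than the slot play explained. The picture afterwards shows the slot lying along the module.
- **Driver:** It went back into its own hole and I let it go. The side view shows it standing there.
- **Module:** I pulled it straight up and it came free without resistance. The blue and green modules and their screws look unmoved in the pictures.
- **Final pose:** The connector is 110.3 mm from the lens and within 1 mm of its axis, 183 mm above the table. The arm was almost still and the gripper opening was 27.5 mm. These figures come from the arm's pose and my estimate of where the lens is, not from a new measurement of the connector.

**Weakest measurement:** The camera's lean is good to only about 5°. The lens offset gave 39°, the width of the camera's face gave over 40°, and I used 38°. The top and side views place the lens within 1–2 pixels of my estimate.

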